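# Seat the orange sensor board in its dock

### The job

Two card docks of the microscope's heater control stand on the table, each with a circuit board started in its guides. Slide the board with the orange front panel along its guides into its dock, then swing that dock's two white ejector levers shut across the panel so that they press the board fully home and stay shut. Leave the blue-fronted board where it is.

Things in the scene. Friction and masses are not known exactly. Their poses are not given: they have to be found in the camera images.
- board_a_front (a point): Middle of the outer, robot-side face of the orange panel of the board to seat (loose green board 105x80x3 mm, 120 g, lying level). Panel upright, 56 mm wide (y), 34 tall (this point half-way up, 40 mm over the table), 8 thick. Axes: x into the dock, along the guides; y left; z up. Starts 40 to 55 mm short of home; pushing this face with shut fingers slides it in.
- dock_a_home (a point): Where board_a_front lies when fully home; axes x into the dock, y left, z up. Fixed grey dock 160x124 mm. Sprung contacts meet the board 8 mm before home and push it back with 1 to 3 N until levers hold it; hard stop 1.5 mm past home. Lever pins at x -6, y +-52 mm from here; ledges under the board run 40 mm out before here at y +-34 to 46, tops 25 mm over the table.
- dock_a_left_lever (a joint): Left (+y) lever of the orange board's dock, rad: 0 shut, flat across the panel, pointing to the dock's middle; 1.57 pointing straight out to the robot; 1.9 at most, splayed outward. Starts 1.55 to 1.8; push its outer side inward and round. White bar, 40 mm long from its pin, 12 thick, 30 to 54 mm over the table. Stiff hinge, stays where left, 2 to 4 N at the tip.
- dock_a_right_lever (a joint): Right (-y) lever of the same dock, mirror image of the left one: 0 shut, 1.57 pointing straight out to the robot, starts 1.55 to 1.8; same size and stiffness.
- board_b_front (a point): The same point on the blue panel of the other board, which stands part-way out of an identical dock beside the first and must be left alone. Same sizes and axes; its dock's levers are open too.

How it is judged:
By the outcome, as a careful person would: the job done as asked, in the order asked, and still so for the second after the job is handed in, with the robot touching nothing.
It also fails if it takes over 45 s, if anything falls off the work surface, if the arm or the gripper's body presses on something with over 40 N, if the wrist force passes 120 N, or if a joint passes its speed limit or range.

### The arm

A 6-joint arm with a two-finger parallel gripper is mounted at the origin on a cart in front of the work surface, level with it; the furniture and walls round the work are solid. World frame = base frame: x ahead of the robot, y to its left, z up, the work surface at z = 0. Lengths are in m, angles in rad, forces in N, time in s.
With the tool pointing down it reaches from about 0.375 to 0.975 m from the base axis. Payload 3.8 kg.
Tool frame: the origin (TCP) lies on the centre line of the jaws, within the pads' length; the fingertips stand 14 mm ahead of it and the grasp point (between the pads) lies 5 mm behind it; z points along the fingers, x is the direction in which the jaws open and shut, and the axes are right-handed (so a half turn about z gives the same grasp; the last joint's range is limited). The gripper opens to 85 mm and grips with 20 to 120 N. Pads are 22 mm wide; open, the fingers measure 114 mm over their backs; the gripper's body (76 mm by 85 mm) begins 54 mm behind the grasp point. The pads swing forward as they close: fully open they stand 13 mm farther back than shut.
Start: joints at [0.639, 0.264, 1.604, -0, 1.274, -0.037], TCP at [0.527, 0.422, 0.245] pointing down, gripper open.
Joint ranges: [-2.63, 2.63], [-0.94, 2.18], [0.31, 2.57], [-1.31, 4.45], [0, 2.66], [-2.55, 2.55]. Speed limits (rad/s): [2.57, 2.57, 3.14, 3.14, 3.14, 3.14].

### API

Orientations are given as a rotation vector (axis times angle).
In Python, from workcell import bot gives the robot as it stands. The module is installed in compiled form; this text tells all that it offers.
- The arm moves only by the tool arm_command, never from a script. Its argument "steps" is one flat list of numbers, 7 for each row, row after row: the shift along the tool's x, y, z in units of 30 mm (1.0 is 30 mm), then the turn, a rotation vector about the tool's x, y, z in units of 6 degrees (1.0 is 6 degrees), then the opening, from 0 (shut) to 1 (fully open). In form: [tx, ty, tz, ax, ay, az, fingers, tx, ty, tz, ax, ay, az, fingers, ...]. A call has 1 to 10 rows; each row shifts and turns the commanded pose from where the row before left it, along the tool's axes as they then stand; what a row does not reach is not made up. A row lasts 1/8 s, in which the tool goes at most 62.5 mm and 10.7 degrees, less where a joint would pass 70% of its speed; a pose out of reach is approached as far as the arm can. A call is refused whole if a number of a shift passes 1 or a number of a turn 1, either way. A call with a gripper value outside its range is refused whole. The fingers move at their own pace and stop on an object; "squeeze" is the grip in N (left out, the last holds). Time passes only in rows, so rows that do not move let the fingers close. It gives the time, the measured TCP pose, the force and the opening at its end, in the units of the state.
- bot.read_state(): the state, without advancing time (a new reading comes with each control period).
- bot.read_camera(name): name is "side" or "top"; returns a dict with "img" (400x640x3 uint8, red, green, blue), "camera_matrix" (3x3 intrinsics, pixels), "pose" (4x4, takes a point from camera to world coordinates). Camera axes: x right, y down, z forward; pixel columns grow to the right and rows downward; lengths in m; the calibration is good to about 2 mm. A picture is of the moment at which its call begins. There is no depth.
- bot.finish_job(): hands the job in, once; it reports no verdict.
The state is a dict: "time": time; "q": joint angles; "joint_vel": joint speeds; "joint_torque": joint torques, N m; "tool_pos": TCP position; "tcp_rot": TCP orientation; "wrist_force": force on the tool from outside, world axes, zero at the start; "torque": the same for the moment, N m; "width": opening from 0.0 (shut) to 1.0 (fully open).
Only numpy, scipy, OpenCV 4.12 (cv2) and the standard library are available. Lean on these libraries where they do the work, as an engineer would, in place of code of your own. Each camera call takes 0.05 s, during which the arm holds its last target.

## Working session

There is one attempt and no reset: what is moved stays moved. The work goes in short steps, Python scripts to look and compute and a tool call to move; the robot and the scene stay as the last step left them, time stands still between calls to the robot, and variables do not carry over. Pictures are saved under pics/ and viewed, and the job is handed in when it is done.

Besides the shell and the picture viewer there is one more tool, called as a command line: name --argument value ..., lists and objects as JSON in quotes. arm_command: Moves the arm, as the interface text tells. Its arguments: {"type":"object","properties":{"steps":{"type":"array","items":{"type":"number"}},"squeeze":{"type":"number"}},"required":["steps"]}

```bash
mkdir -p pics
python3 - <<'E'
from workcell import bot
import cv2,numpy as np
s=bot.read_state();print({k:np.round(v,3) for k,v in s.items()})
for n in("top","side"):
    c=bot.read_camera(n);cv2.imwrite(f"pics/{n}0.png",c["img"][:,:,::-1]);print(n,c["camera_matrix"],np.round(c["pose"],4))
    np.savez(f"{n}.npz",K=c["camera_matrix"],T=c["pose"])
E
```

```text
{'time': np.float64(0.0), 'q': array([ 0.639,  0.265,  1.605,  0.   ,  1.274, -0.037]), 'joint_vel': array([ 0.   , -0.001,  0.   , -0.002,  0.001,  0.001]), 'joint_torque': array([ 1.0000e-03, -5.1510e+01, -3.6732e+01, -0.0000e+00,  1.3000e-02,
       -0.0000e+00]), 'tool_pos': array([0.526, 0.422, 0.244]), 'tcp_rot': array([ 2.963,  1.041, -0.003]), 'wrist_force': array([-0.286,  0.163, -0.087]), 'torque': array([0.024, 0.024, 0.013]), 'width': np.float64(1.002)}
top [[396.09486668   0.         314.94427612]
 [  0.         396.09486668 200.09710031]
 [  0.           0.           1.        ]] [[-0.0213 -0.9983  0.0549  0.4466]
 [-0.9996  0.0222  0.0154  0.0336]
 [-0.0166 -0.0546 -0.9984  0.9373]
 [ 0.      0.      0.      1.    ]]
side [[398.76822813   0.         324.65469638]
 [  0.         398.76822813 202.0168611 ]
 [  0.           0.           1.        ]] [[-0.6137 -0.3375  0.7138 -0.1054]
 [-0.7895  0.2664 -0.5529  0.5102]
 [-0.0036 -0.9028 -0.43    0.4659]
 [ 0.      0.      0.      1.    ]]
```

View pics/top0.png

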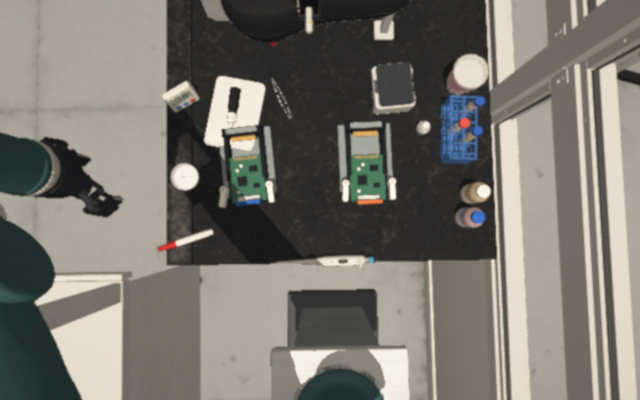

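View pics/side0.png

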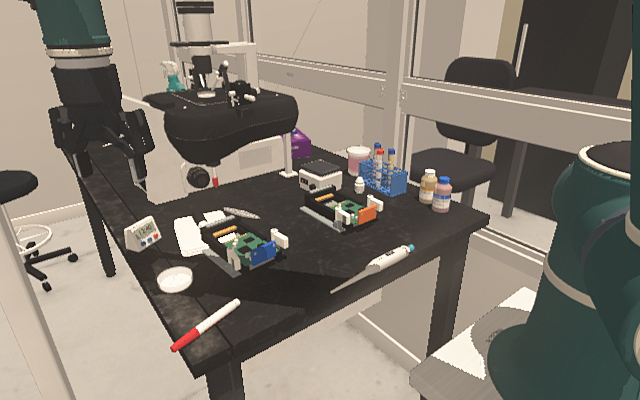

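The top view shows the orange panel at about (370,202) and the blue one at about (247,203). Both docks lie nearly parallel to the image columns. I'll enlarge both views.

Run:
```python
import cv2
a=cv2.imread("pics/top0.png")[115:215,330:405];cv2.imwrite("pics/top0c.png",cv2.resize(a,None,fx=6,fy=6,interpolation=cv2.INTER_CUBIC))
a=cv2.imread("pics/side0.png")[175:245,290:400];cv2.imwrite("pics/side0c.png",cv2.resize(a,None,fx=7,fy=7,interpolation=cv2.INTER_CUBIC))
```

```text
(no output)
```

View pics/top0c.png

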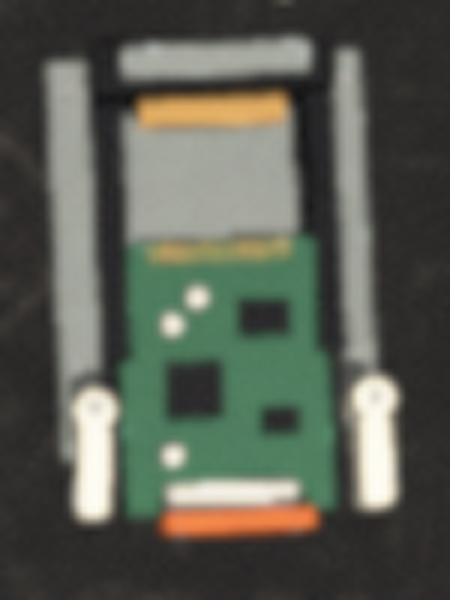

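View pics/side0c.png

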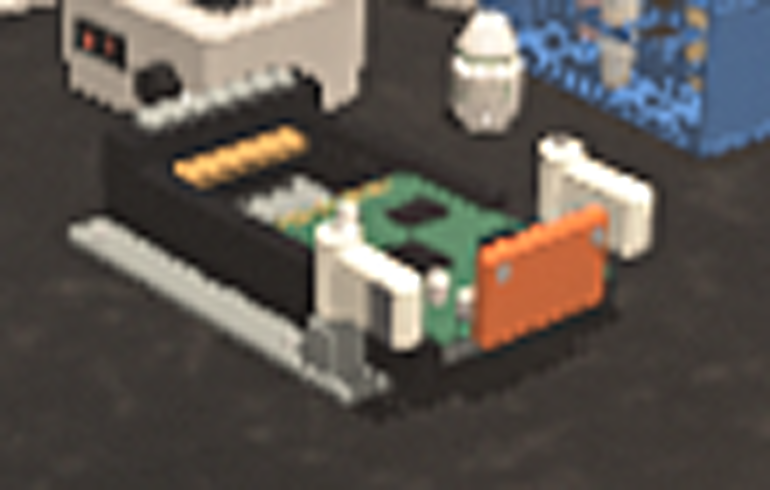

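```bash
cat > h.py <<'E'
import numpy as np,cv2
from scipy.spatial.transform import Rotation as R
C={n:np.load(f"{n}.npz") for n in("top","side")}
def at(n,u,v,z):
    K,T=C[n]["K"],C[n]["T"]; d=T[:3,:3]@np.linalg.solve(K,[u,v,1]); o=T[:3,3]; return o+d*(z-o[2])/d[2]
def proj(n,p):
    K,T=C[n]["K"],C[n]["T"]; c=T[:3,:3].T@(np.asarray(p)-T[:3,3]); q=K@c; return q[:2]/q[2]
E
python3 - <<'E'
from h import *
t=lambda x,y,z:np.round(at("top",330+x/6-.4,115+y/6-.4,z),4)
s=lambda x,y,z:np.round(at("side",290+x/7-.4,175+y/7-.4,z),4)
print("pins",t(97,400,.058),t(375,398,.058))
print("tips",t(92,520,.054),t(378,510,.054))
print("panel top: outer l r, inner l r",t(162,536,.057),t(320,529,.057),t(162,512,.057),t(318,507,.057))
print("dock outer back", t(45,62,.03),t(358,48,.03))
print("side panel outer top l,r, bottom l,r",s(483,255,.057),s(608,212,.057),s(478,348,.023),s(603,300,.023))
print("side pins",s(347,215,.058),s(558,148,.058))
E
```

```text
pins [ 0.5354 -0.0224  0.058 ] [ 0.5338 -0.1252  0.058 ]
tips [ 0.4911 -0.0196  0.054 ] [ 0.4924 -0.1257  0.054 ]
panel top: outer l r, inner l r [ 0.4844 -0.0452  0.057 ] [ 0.4857 -0.1036  0.057 ] [ 0.4933 -0.0454  0.057 ] [ 0.4939 -0.1031  0.057 ]
dock outer back [ 0.6697 -0.0075  0.03  ] [ 0.6721 -0.128   0.03  ]
side panel outer top l,r, bottom l,r [ 0.4879 -0.0469  0.057 ] [ 0.4857 -0.1014  0.057 ] [ 0.4877 -0.046   0.023 ] [ 0.4867 -0.1024  0.023 ]
side pins [ 0.5366 -0.0299  0.058 ] [ 0.5321 -0.1225  0.058 ]
```

Run:
```python
from h import *
t=lambda x,y,z:at("top",330+x/6-.4,115+y/6-.4,z)
for a,b,z in [((45,62),(62,460),.02),((95,62),(104,370),.02),((334,50),(345,350),.02),((358,48),(378,370),.02),((125,95),(127,235),.02),((121,360),(127,515),.028),((330,350),(335,505),.028)]:
    p,q=t(*a,z),t(*b,z);d=p-q;print("yaw",np.arctan2(d[1],d[0]))
p,q=t(120,46,.04),t(310,38,.04);d=p-q;print(np.arctan2(-d[0],d[1]))
p,q=t(138,98,.04),t(288,92,.04);d=p-q;print(np.arctan2(-d[0],d[1]))
for l,r in(((162,536),(320,529)),((162,512),(318,507))):
    d=t(*l,.057)-t(*r,.057);print("panel",np.arctan2(-d[0],d[1]))
# reprojection check of model yaw .015
yaw=.015;m=np.array([.5348,-.0745])
r=np.array([[np.cos(yaw),-np.sin(yaw)],[np.sin(yaw),np.cos(yaw)]])
for l,n in (((0,52,.058),"pinL"),((0,-52,.058),"pinR"),((-49,28,.057),"panL"),((-49,-28,.057),"panR"),((-49,28,.023),"panLb"),((-49,-28,.023),"panRb")):
    p=np.r_[m+r@(np.array(l[:2])/1000),l[2]];a=proj("top",p);b=proj("side",p)
    print(n,((a-[330,115]+.4)*6).round(),((b-[290,175]+.4)*7).round())
```

```text
yaw 0.01780582853362994
yaw 0.0033461354995186414
yaw 0.005155789477217484
yaw 0.029614049441546032
yaw -0.012067416875943674
yaw 0.012366597438347048
yaw 0.0011316601997616233
0.017147102221299726
0.015343847835965768
panel 0.022341338576124088
panel 0.009929817443088728
pinL [ 97. 404.] [335. 224.]
pinR [378. 393.] [559. 142.]
panL [168. 533.] [489. 258.]
panR [319. 528.] [611. 210.]
panLb [160. 537.] [485. 350.]
panRb [305. 532.] [606. 300.]
```

arm_command --steps '[0, 0, 0, 0, 0, -0.95, 0, 0, 0, 0, 0, 0, -0.95, 0, 0, 0, 0, 0, 0, -0.95, 0, 0, 0, 0, 0, 0, -0.95, 0, 0, 0, 0, 0, 0, -0.95, 0, 0, 0, 0, 0, 0, -0.95, 0, 0, 0, 0, 0, 0, -0.95, 0, 0, 0, 0, 0, 0, -0.95, 0, 0, 0, 0, 0, 0, -0.95, 0]'

```text
time: 1.23
tool_pos: [0.5262, 0.4221, 0.2444]
tcp_rot: [-2.217, -2.226, 0.002]
wrist_force: [0.0, -0.1, 0.0]
width: -0.001
```

arm_command --steps '[-1, -0.3, 0, 0, 0, 0, 0, -1, -0.3, 0, 0, 0, 0, 0, -1, -0.3, 0, 0, 0, 0, 0, -1, -0.3, 0, 0, 0, 0, 0, -1, -0.3, 0, 0, 0, 0, 0, -1, -0.3, 0, 0, 0, 0, 0, -1, -0.3, 0, 0, 0, 0, 0, -1, -0.3, 0, 0, 0, 0, 0, -1, -0.3, 0, 0, 0, 0, 0, -1, 0, 0, 0, 0, 0, 0]'

```text
time: 2.48
tool_pos: [0.4447, 0.1213, 0.2448]
tcp_rot: [-2.22, -2.222, 0.001]
wrist_force: [0.5, 0.5, 0.0]
width: -0.001
```

arm_command --steps '[-1, 0, 0, 0, 0, 0, 0, -1, 0, 0, 0, 0, 0, 0, -1, 0, 0, 0, 0, 0, 0, -1, 0, 0.6, 0, 0, 0, 0, -1, 0, 1, 0, 0, 0, 0, -1, 0, 1, 0, 0, 0, 0, -0.55, 0, 1, 0, 0, 0, 0, 0, 0, 1, 0, 0, 0, 0, 0, 0, 1, 0, 0, 0, 0, 0, 0, 0.9, 0, 0, 0, 0]'

```text
time: 3.72
tool_pos: [0.4451, -0.0742, 0.0489]
tcp_rot: [-2.221, -2.221, 0.001]
wrist_force: [-0.5, 0.8, 0.8]
width: 0.0
```

```bash
cat > look.py <<'E'
from workcell import bot
import cv2,sys,numpy as np
k=sys.argv[1]
a=bot.read_camera("top")["img"][115:235,320:420,::-1];b=bot.read_camera("side")["img"][155:255,270:410,::-1]
cv2.imwrite(f"pics/{k}.png",np.hstack([cv2.resize(a,(350,420),interpolation=cv2.INTER_CUBIC),cv2.resize(b,(450,321),interpolation=cv2.INTER_CUBIC)] if 0 else [cv2.resize(a,(350,420),interpolation=cv2.INTER_CUBIC),cv2.copyMakeBorder(cv2.resize(b,(450,321),interpolation=cv2.INTER_CUBIC),0,99,0,0,cv2.BORDER_CONSTANT)]))
s=bot.read_state();print(s["time"],np.round(s["tool_pos"],4),np.round(s["wrist_force"],2))
E
python3 look.py p1
```

```text
3.825 [ 0.4424 -0.0735  0.0471] [-1.27  0.12 -0.82]
```

View pics/p1.png

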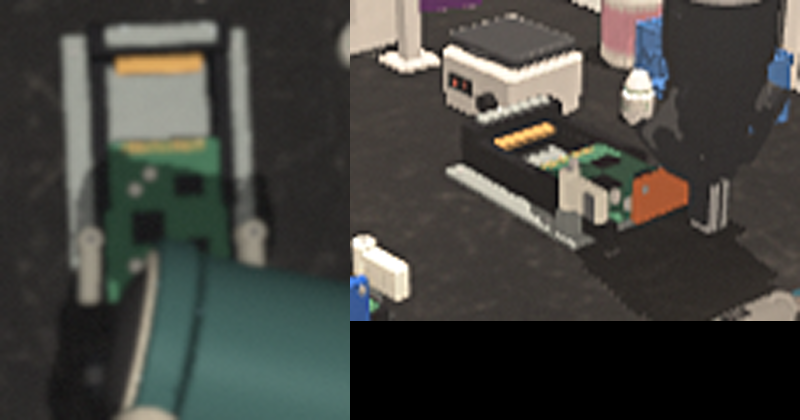

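The shut fingers stand just in front of the orange panel and are centred on it. Next I'll push the board in.

arm_command --steps '[0, 0.3, 0, 0, 0, 0, 0, 0, 0.3, 0, 0, 0, 0, 0, 0, 0.3, 0, 0, 0, 0, 0, 0, 0.3, 0, 0, 0, 0, 0]'

```text
time: 4.32
tool_pos: [0.4829, -0.0742, 0.051]
tcp_rot: [2.22, 2.222, 0.001]
wrist_force: [-1.2, 0.6, 0.3]
width: -0.001
```

arm_command --steps '[0, 0.25, 0, 0, 0, 0, 0, 0, 0.25, 0, 0, 0, 0, 0, 0, 0.25, 0, 0, 0, 0, 0, 0, 0.25, 0, 0, 0, 0, 0]'

```text
time: 4.82
tool_pos: [0.5122, -0.0742, 0.0502]
tcp_rot: [-2.221, -2.222, 0.0]
wrist_force: [-1.1, -0.5, 1.2]
width: -0.001
```

```bash
python3 look.py p2
```

```text
4.925 [ 0.5131 -0.0743  0.0505] [ 0.16 -0.65  0.35]
```

View pics/p2.png

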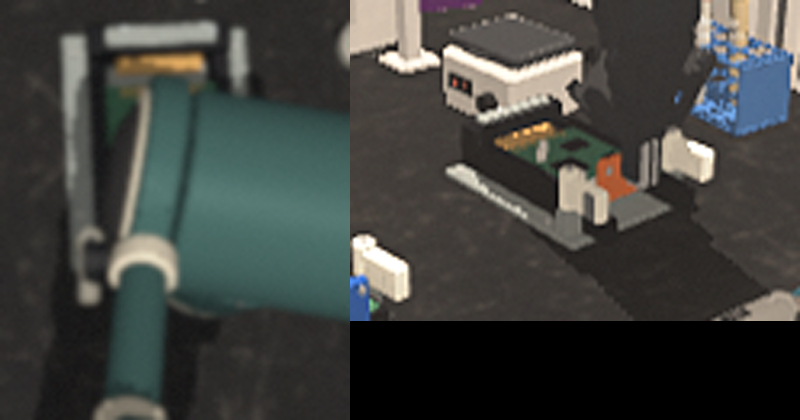

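arm_command --steps '[0, 0.15, 0, 0, 0, 0, 0, 0, 0.15, 0, 0, 0, 0, 0, 0, 0, 0, 0, 0, 0, 0]'

```text
time: 5.3
tool_pos: [0.5208, -0.0742, 0.0501]
tcp_rot: [-2.221, -2.222, 0.001]
wrist_force: [-0.0, -0.8, 0.2]
width: 0.003
```

arm_command --steps '[0, 0.1, 0, 0, 0, 0, 0, 0, 0.1, 0, 0, 0, 0, 0, 0, 0, 0, 0, 0, 0, 0]'

```text
time: 5.68
tool_pos: [0.5268, -0.0742, 0.0501]
tcp_rot: [-2.221, -2.222, 0.0]
wrist_force: [-3.1, -0.0, 0.2]
width: 0.001
```

arm_command --steps '[0, 0.06, 0, 0, 0, 0, 0, 0, 0, 0, 0, 0, 0, 0]'

```text
time: 5.92
tool_pos: [0.5285, -0.0741, 0.0501]
tcp_rot: [-2.221, -2.222, 0.0]
wrist_force: [-3.1, -0.4, -1.1]
width: -0.002
```

arm_command --steps '[0, 0.06, 0, 0, 0, 0, 0, 0, 0, 0, 0, 0, 0, 0]'

```text
time: 6.18
tool_pos: [0.5292, -0.0741, 0.0501]
tcp_rot: [-2.219, -2.221, 0.003]
wrist_force: [-6.9, 0.1, 4.1]
width: 0.0
```

arm_command --steps '[0, 0.05, 0, 0, 0, 0, 0, 0, 0, 0, 0, 0, 0, 0]'

```text
time: 6.42
tool_pos: [0.5292, -0.0741, 0.0501]
tcp_rot: [-2.217, -2.219, 0.006]
wrist_force: [-11.0, -1.0, 7.5]
width: 0.005
```

arm_command --steps '[0, -0.3, 0, 0, 0, 0, 0, 0, -0.8, 0, 0, 0, 0, 0, 0, -0.8, 0, 0, 0, 0, 0, 0, -0.8, 0, 0, 0, 0, 0, 0.8, 0, 0, 0, 0, 0, 0, 0.8, 0, 0, 0, 0, 0, 0, 0.8, 0, 0, 0, 0, 0, 0, 0.8, 0, 0, 0, 0, 0, 0]'

```text
time: 7.42
tool_pos: [0.4527, 0.0227, 0.0511]
tcp_rot: [2.219, 2.219, 0.006]
wrist_force: [-0.4, 0.0, -0.3]
width: -0.001
```

```bash
python3 look.py p3
```

```text
7.525 [0.4524 0.0234 0.051 ] [-0.2  -0.33 -0.08]
```

View pics/p3.png

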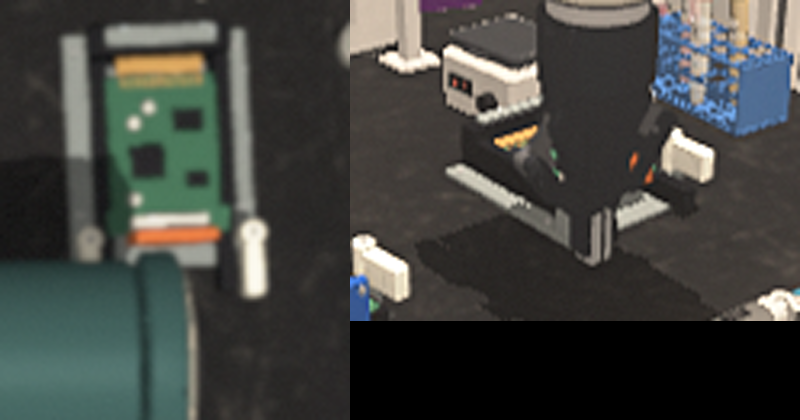

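arm_command --steps '[0, 0.75, 0, 0, 0, 0, 0, 0, 0.72, 0, 0, 0, 0, 0, -0.4, 0, 0, 0, 0, 0, 0, -0.3, 0, 0, 0, 0, 0, 0, 0, 0, 0, 0, 0, 0, 0]'

```text
time: 8.15
tool_pos: [0.4942, -0.0002, 0.0501]
tcp_rot: [-2.222, -2.22, 0.001]
wrist_force: [0.8, -0.5, -0.1]
width: -0.001
```

arm_command --steps '[-0.13, 0, 0, 0, 0, 0, 0, -0.16, -0.04, 0, 0, 0, 0, 0, -0.16, -0.04, 0, 0, 0, 0, 0, 0, 0, 0, 0, 0, 0, 0]'

```text
time: 8.65
tool_pos: [0.4927, -0.013, 0.0504]
tcp_rot: [2.221, 2.222, 0.0]
wrist_force: [-0.5, 0.4, -0.4]
width: 0.001
```

```bash
python3 look.py p4
```

```text
8.75 [ 0.4926 -0.0129  0.0503] [ 0.35  1.26 -0.29]
```

View pics/p4.png

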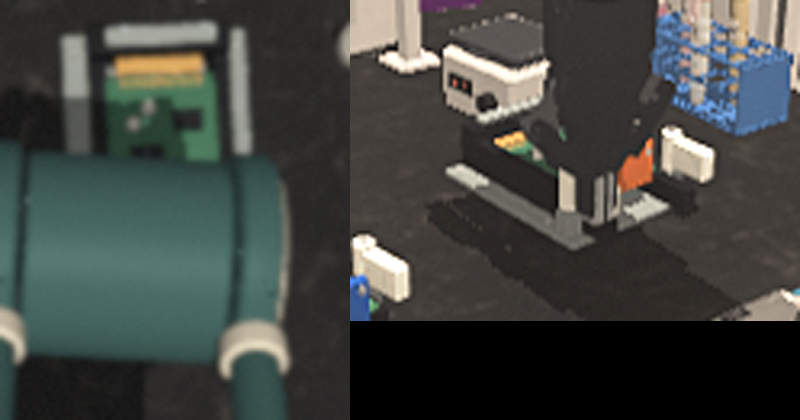

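arm_command --steps '[-0.18, 0, 0, 0, 0, 0, 0, -0.18, 0.02, 0, 0, 0, 0, 0, 0, 0, 0, 0, 0, 0, 0]'

```text
time: 9.12
tool_pos: [0.4932, -0.024, 0.0502]
tcp_rot: [2.221, 2.222, -0.001]
wrist_force: [0.2, 0.0, -0.0]
width: -0.001
```

Run:
```python
from workcell import bot
import cv2
a=bot.read_camera("side")["img"][175:245,300:400,::-1];cv2.imwrite("pics/p5.png",cv2.resize(a,None,fx=7,fy=7,interpolation=cv2.INTER_CUBIC))
```

```text
(no output)
```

View pics/p5.png

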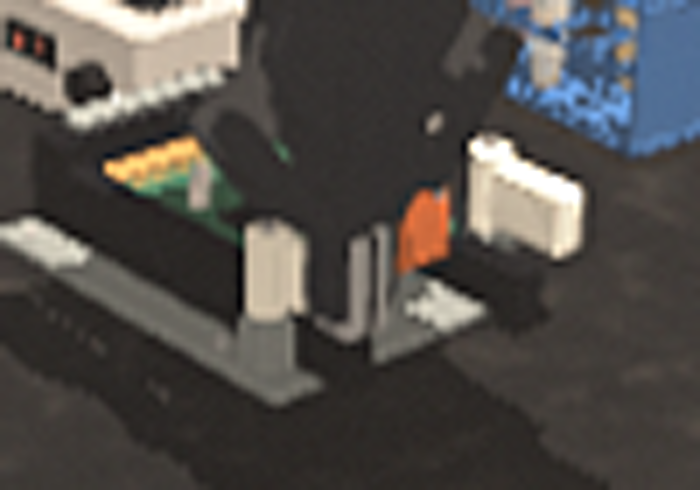

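arm_command --steps '[-0.15, 0.14, 0, 0, 0, 0, 0, -0.15, 0.14, 0, 0, 0, 0, 0, -0.1, 0.11, 0, 0, 0, 0, 0, -0.1, 0.11, 0, 0, 0, 0, 0, 0, 0, 0, 0, 0, 0, 0]'

```text
time: 9.8
tool_pos: [0.5082, -0.0386, 0.05]
tcp_rot: [-2.221, -2.221, 0.0]
wrist_force: [-2.3, 0.8, -1.3]
width: 0.003
```

Run:
```python
from workcell import bot
import cv2
a=bot.read_camera("side")["img"][175:245,300:400,::-1];cv2.imwrite("pics/p6.png",cv2.resize(a,None,fx=7,fy=7,interpolation=cv2.INTER_CUBIC))
```

```text
(no output)
```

View pics/p6.png

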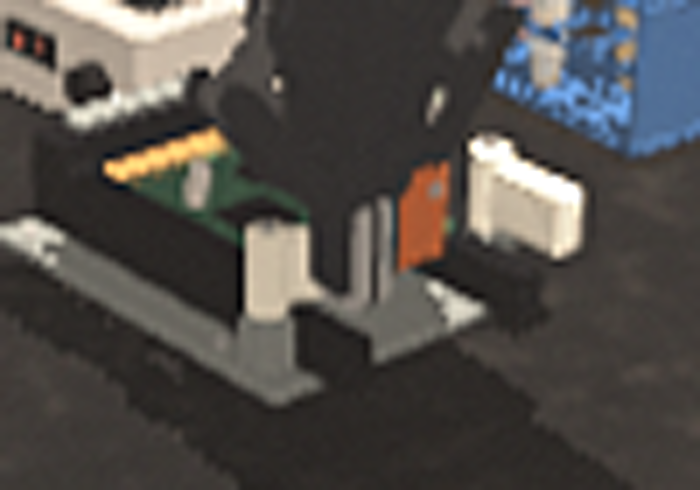

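arm_command --steps '[-0.1, 0.1, 0, 0, 0, 0, 0, -0.05, 0.1, 0, 0, 0, 0, 0, 0, 0, 0, 0, 0, 0, 0]'

```text
time: 10.22
tool_pos: [0.5135, -0.0425, 0.0498]
tcp_rot: [-2.22, -2.221, 0.001]
wrist_force: [-3.8, 3.7, -2.7]
width: -0.001
```

arm_command --steps '[0, 0.08, 0, 0, 0, 0, 0, 0, 0, 0, 0, 0, 0, 0]'

```text
time: 10.48
tool_pos: [0.5153, -0.0429, 0.0497]
tcp_rot: [-2.219, -2.221, 0.003]
wrist_force: [-5.2, 1.0, 0.4]
width: 0.0
```

arm_command --steps '[0, 0.06, 0, 0, 0, 0, 0, 0, 0, 0, 0, 0, 0, 0]'

```text
time: 10.72
tool_pos: [0.5155, -0.043, 0.0497]
tcp_rot: [-2.217, -2.22, 0.007]
wrist_force: [-10.9, 0.8, 4.7]
width: 0.001
```

arm_command --steps '[0, -0.25, 0, 0, 0, 0, 0, 0, -1, 0, 0, 0, 0, 0, 0, -1, 0, 0, 0, 0, 0, -0.85, 0, 0, 0, 0, 0, 0, -0.85, 0, 0, 0, 0, 0, 0, -0.85, 0, 0, 0, 0, 0, 0, -0.85, 0, 0, 0, 0, 0, 0, -0.85, 0, 0, 0, 0, 0, 0]'

```text
time: 11.72
tool_pos: [0.4529, -0.1724, 0.0515]
tcp_rot: [2.217, 2.219, 0.002]
wrist_force: [-0.2, 0.5, 0.1]
width: -0.004
```

```bash
python3 look.py p7
```

```text
11.825 [ 0.4532 -0.1734  0.0517] [-0.07  0.51 -0.61]
```

View pics/p7.png

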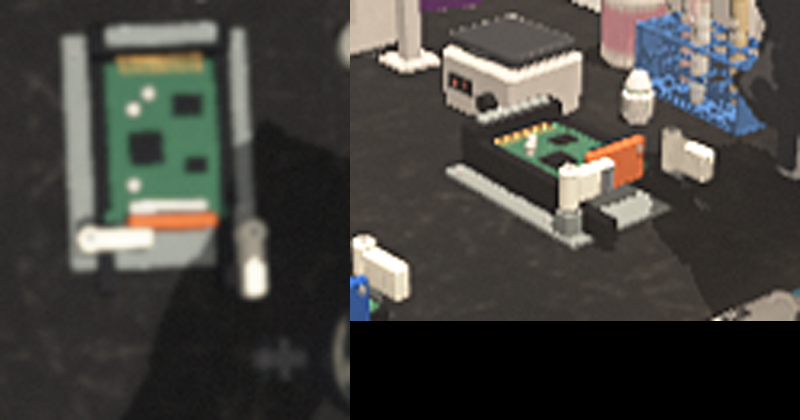

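The left lever now lies flat across the panel at top-view crop (120,240). The right one is still open at (253,260). Now for the mirrored move on the right lever.

arm_command --steps '[0, 0.7, 0, 0, 0, 0, 0, 0, 0.7, 0, 0, 0, 0, 0, 0.45, 0, 0, 0, 0, 0, 0, 0.4, 0, 0, 0, 0, 0, 0, 0.18, -0.02, 0, 0, 0, 0, 0, 0.18, -0.02, 0, 0, 0, 0, 0, 0.18, 0, 0, 0, 0, 0, 0, 0.18, 0, 0, 0, 0, 0, 0, 0, 0, 0, 0, 0, 0, 0]'

```text
time: 12.95
tool_pos: [0.4914, -0.1229, 0.0501]
tcp_rot: [-2.22, -2.222, 0.0]
wrist_force: [-0.9, -0.8, -0.4]
width: -0.005
```

```bash
python3 look.py p8
```

```text
13.05 [ 0.4914 -0.123   0.0501] [-0.44  0.86 -0.14]
```

View pics/p8.png

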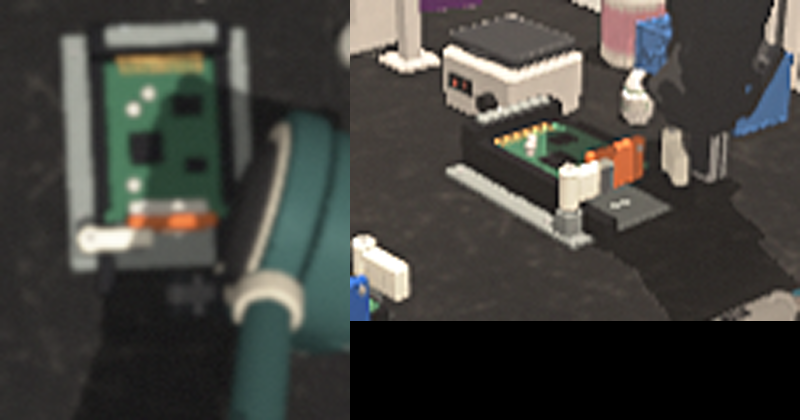

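arm_command --steps '[0.15, 0.12, 0, 0, 0, 0, 0, 0.15, 0.14, 0, 0, 0, 0, 0, 0.1, 0.14, 0, 0, 0, 0, 0, 0.07, 0.14, 0, 0, 0, 0, 0, 0, 0, 0, 0, 0, 0, 0]'

```text
time: 13.68
tool_pos: [0.5081, -0.1089, 0.0501]
tcp_rot: [-2.22, -2.222, -0.0]
wrist_force: [-3.3, 0.7, -0.9]
width: 0.005
```

arm_command --steps '[0.08, 0.1, 0, 0, 0, 0, 0, 0.04, 0.08, 0, 0, 0, 0, 0, 0, 0, 0, 0, 0, 0, 0]'

```text
time: 14.05
tool_pos: [0.5139, -0.1057, 0.0504]
tcp_rot: [2.22, 2.221, 0.001]
wrist_force: [-1.2, 0.0, -1.4]
width: 0.004
```

arm_command --steps '[0, 0.08, 0, 0, 0, 0, 0, 0, 0, 0, 0, 0, 0, 0]'

```text
time: 14.3
tool_pos: [0.5158, -0.1053, 0.0503]
tcp_rot: [-2.221, -2.221, -0.001]
wrist_force: [-2.3, 1.6, -0.5]
width: 0.005
```

arm_command --steps '[0, 0.05, 0, 0, 0, 0, 0, 0, 0, 0, 0, 0, 0, 0]'

```text
time: 14.55
tool_pos: [0.5164, -0.1053, 0.0502]
tcp_rot: [-2.219, -2.221, 0.001]
wrist_force: [-5.4, 1.8, 3.0]
width: 0.0
```

arm_command --steps '[0, 0.05, 0, 0, 0, 0, 0, 0, 0, 0, 0, 0, 0, 0]'

```text
time: 14.8
tool_pos: [0.5168, -0.1052, 0.0501]
tcp_rot: [-2.218, -2.22, 0.004]
wrist_force: [-7.6, 1.6, 4.2]
width: 0.001
```

arm_command --steps '[0, -0.3, 0, 0, 0, 0, 0, 0, -0.8, 0, 0, 0, 0, 0.45, 0.5, 0, 0.1, 0, 0, 0, 0.45, 0.5, 0, 0.1, 0, 0, 0, 0.45, 0, 0, 0, 0, 0, 0, 0.45]'

```text
time: 15.42
tool_pos: [0.4864, -0.0744, 0.0442]
tcp_rot: [2.218, 2.224, 0.001]
wrist_force: [-0.5, 0.7, -0.1]
width: 0.451
```

```bash
python3 look.py p9
```

```text
15.525 [ 0.4866 -0.0753  0.0444] [-0.23  0.29 -0.16]
```

View pics/p9.png

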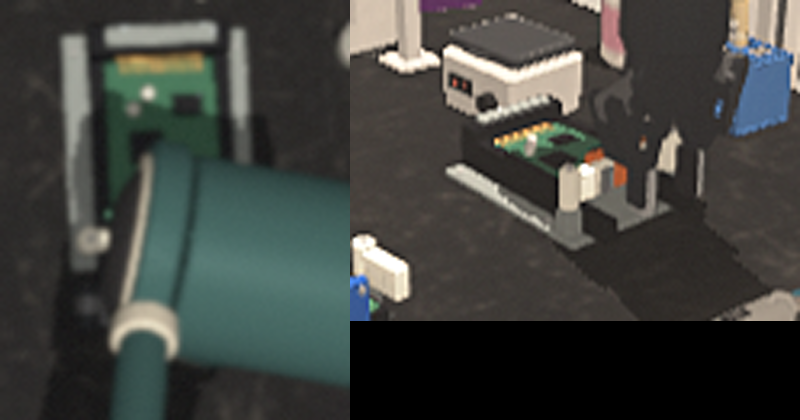

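Both fingers stand in front of the levers. I'll press both levers together.

arm_command --steps '[0, 0.4, 0, 0, 0, 0, 0.45, 0, 0.4, 0, 0, 0, 0, 0.45, 0, 0.15, 0, 0, 0, 0, 0.45, 0, 0.05, 0, 0, 0, 0, 0.45, 0, 0, 0, 0, 0, 0, 0.45]'

```text
time: 16.15
tool_pos: [0.5156, -0.0757, 0.0441]
tcp_rot: [-2.221, -2.222, 0.0]
wrist_force: [0.1, -0.2, -0.3]
width: 0.451
```

arm_command --steps '[0, 0.06, 0, 0, 0, 0, 0.45, 0, 0, 0, 0, 0, 0, 0.45]'

```text
time: 16.4
tool_pos: [0.5158, -0.0757, 0.0439]
tcp_rot: [-2.219, -2.221, 0.004]
wrist_force: [-4.9, -1.4, 2.9]
width: 0.455
```

arm_command --steps '[0, 0.06, 0, 0, 0, 0, 0.45, 0, 0.04, 0, 0, 0, 0, 0.45, 0, 0, 0, 0, 0, 0, 0.45]'

```text
time: 16.77
tool_pos: [0.516, -0.0754, 0.0434]
tcp_rot: [-2.215, -2.218, 0.01]
wrist_force: [-11.5, -1.1, 8.6]
width: 0.45
```

arm_command --steps '[0, -0.3, 0, 0, 0, 0, 0.45, 0, -0.8, 0, 0, 0, 0, 0.45, 0, -1, 0, 0, 0, 0, 0.45, 0, -0.3, -1, 0, 0, 0, 0.45, 0, 0, -1, 0, 0, 0, 0.45, 0.8, 0, -1, 0, 0, 0, 0.45, 1, 0, -1, 0, 0, 0, 0.45, 1, 0, 0, 0, 0, 0, 0.45, 1, 0, 0, 0, 0, 0, 0.45, 1, 0, 0, 0, 0, 0, 0.45]'

```text
time: 18.02
tool_pos: [0.4488, 0.0694, 0.1647]
tcp_rot: [2.22, 2.221, 0.003]
wrist_force: [0.5, -0.1, -0.6]
width: 0.45
```

arm_command --steps '[1, 0, 0, 0, 0, 0, 0.45, 1, 0, 0, 0, 0, 0, 0.45, 1, 0, 0, 0, 0, 0, 0.45, 1, 0, 0, 0, 0, 0, 0.45, 1, 0, 0, 0, 0, 0, 0.45, 1, 0, 0, 0, 0, 0, 0.45, 0, 0, 0, 0, 0, 0, 0.45]'

```text
time: 18.9
tool_pos: [0.4486, 0.25, 0.1646]
tcp_rot: [2.218, 2.225, 0.003]
wrist_force: [-0.7, -0.6, -0.0]
width: 0.451
```

Run:
```python
from workcell import bot
import cv2,numpy as np
t=bot.read_camera("top")["img"][:,:,::-1];s=bot.read_camera("side")["img"][:,:,::-1]
cv2.imwrite("pics/tf.png",t);cv2.imwrite("pics/sf.png",s)
a=cv2.resize(t[115:215,330:405],None,fx=5,fy=5,interpolation=cv2.INTER_CUBIC);b=cv2.resize(s[175:245,305:390],None,fx=4.5,fy=4.5,interpolation=cv2.INTER_CUBIC)
b=cv2.copyMakeBorder(b,0,500-b.shape[0],0,0,cv2.BORDER_CONSTANT)
cv2.imwrite("pics/f.png",np.hstack([a,b]))
st=bot.read_state();print(st["time"],st["tool_pos"])
```

```text
19.0 [0.44823855 0.24816476 0.16422015]
```

View pics/f.png

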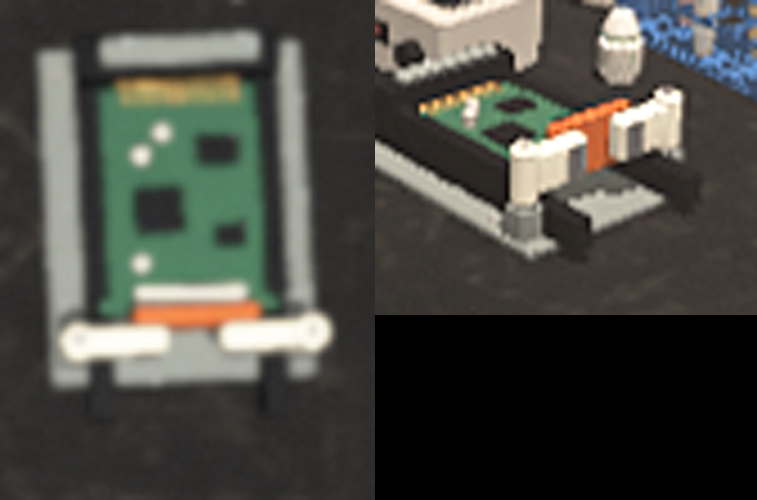

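View pics/tf.png

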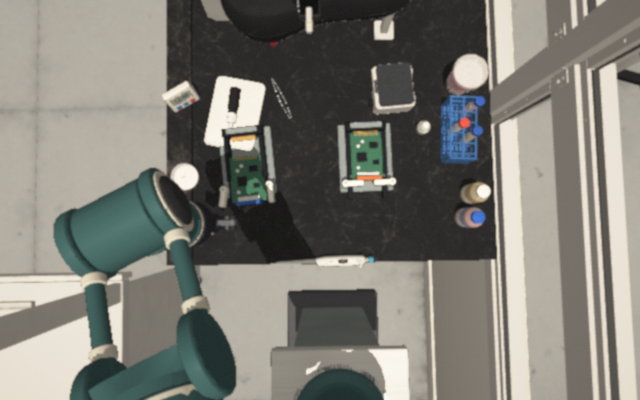

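Run:
```python
from h import *
t=lambda x,y,z:np.round(at("top",330+x/5-.4,115+y/5-.4,z),4)
print("pins",t(78,340,.058),t(318,331,.058),"tips",t(168,339,.054),t(222,338,.054),"panel front top",t(195,327,.057))
a=cv2.imread("pics/top0.png")[190:212,225:275];b=cv2.imread("pics/tf.png")[190:212,225:275]
for im in(a,b):
    m=(im[:,:,0].astype(int)-im[:,:,2]>60);print("blue",np.argwhere(m).mean(0),m.sum())
from workcell import bot
print(bot.finish_job())
```

```text
pins [ 0.5325 -0.021   0.058 ] [ 0.534  -0.1276  0.058 ] tips [ 0.5324 -0.0615  0.054 ] [ 0.5323 -0.0855  0.054 ] panel front top [ 0.5372 -0.0733  0.057 ]
blue [12.04054054 25.05405405] 74
blue [12.09090909 24.6       ] 55
the job is handed in; nothing more can be done
None
```

The orange board is seated and both of its levers are shut across the panel. I handed the job in at about 19 s with the arm well clear. The interface reports no verdict, so what follows is from my own checks.

**What I did:** I slid the orange board along its guides with shut fingers until it met the hard stop. Then I swung the left lever shut, then the right. Last, I pressed both together with the fingers part open. The highest wrist force I saw was about 15 N.

**Last checks, with the arm backed away:**
- **Levers:** each lever's tip lies within 2 mm of its pin along x, so both read shut to within the camera's accuracy. Both were at a firm stop when pressed.
- **Orange panel:** its front face measured x ≈ 0.537. I expected home at about 0.539 from the push and the pins, and the 2 mm difference is within calibration error. I did not measure the board's last millimetre separately.
- **Blue board:** its panel moved less than 0.5 pixel in the top view. Fewer blue pixels were counted afterwards (55 against 74), probably because of the arm's shadow. I never touched it.

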